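Level the scale stand and hold the level on it

ROBOT

A 6-joint arm with a two-finger parallel gripper is mounted at the origin on the work surface. World frame = base frame: x ahead of the robot, y to its left, z up, the work surface at z = 0. Lengths are in mm, angles in rad, forces in N, time in s.
With the tool pointing down it reaches from about 200 to 875 mm from the base axis. Payload 3.4 kg.
Tool frame: the origin (TCP) lies midway between the tips of the shut fingers; the grasp point (between the pads) lies r.pinch_z behind it (r.pinch_z is the distance from the TCP to the grasp point, in mm); z points along the fingers, y is the direction in which the jaws open and shut (so a half turn about z gives the same grasp; the last joint's range is limited). The gripper opens to 94 mm and grips with 3 to 60 N. Pads are 16 mm wide; open, the fingers measure 119 mm over their backs; the gripper's body (75 mm by 177 mm) begins 78 mm behind the grasp point.
Start: joints at [1.078, 0.276, 1.505, -0, 1.361, -0.121], TCP at [208.913, 535.743, 205.493] pointing down, gripper open.
Joint ranges: [-2.89, 2.89], [-0.75, 2.08], [0.22, 2.7], [-1.18, 4.32], [0.11, 2.71], [-2.7, 2.7]. Speed limits (rad/s): [2.57, 2.57, 3.14, 3.14, 3.14, 3.14].

INTERFACE

Orientations are given as a 3x3 rotation matrix whose columns are the frame's x, y, z axes.
In Python, from rig import r gives the robot as it stands.
- The arm moves only by the tool send_rows, never from a script. Its argument "targets" is a list of rows, each a list of 3 entries, a list of its own where there are three numbers: the shift along the tool's x, y, z in cm, then the turn about the tool's z in rad, then the gripper's target within -1 to 1 (fully open at 1, half-way at 0, shut at -1). In form: [[[tx, ty, tz], roll, gripper], ...]. A call has 1 to 20 rows; each row is the pose to reach, as a shift and turn from the pose commanded when the call began, along the tool's axes at that moment; what a row does not reach only later rows make up. A row lasts 1/12 s, in which the tool goes at most 41.7 mm and 7.16 degrees, less where a joint would pass 70% of its speed; a pose out of reach is approached as far as the arm can. A call with a gripper value outside its range is refused whole. The fingers move at their own pace and stop on an object; "grip_force" is the grip in N (left out, the last holds). Time passes only in rows, so rows that repeat a pose let the fingers close. It gives the time, the measured TCP pose, the force and the opening at its end, in the units of the state.
- r.sense(): the state, without advancing time (a new reading comes with each control period).
- r.read_camera(name): name is "scene" or "top" or "wrist"; returns a dict with "pixels" (400x640x3 uint8, red, green, blue), "depth" (400x640 float32, mm along the optical axis (not along the pixel's ray), 0 where there is no reading), "K" (3x3 intrinsics, pixels), "k1" (the pictures are not rectified: a ray, as slopes to the right and down, at radius r is drawn at 1 + k1 r^2 times it, then the intrinsics apply), "R" (3x3) and "t" (3): a world point X has camera coordinates R X + t. Camera axes: x right, y down, z forward; pixel columns grow to the right and rows downward; lengths in mm; the calibration is good to about 2 mm. A picture is of the moment at which its call begins.
- r.job_done(): hands the job in, once; it reports no verdict.
Trained networks look in the newest picture that a camera, given by its name, has taken for a name from the list of things; names that differ only in an ending like _2 or _b are one class to them, and where a whole thing is asked for, a point or a joint stands for the part that bears it (a point fixed in the world has none). Each returns a list of dicts, best first, with "confidence" (0 to 1); they miss things now and then, are a little off and sometimes report something else, mostly with a low value. They report only what shows in the picture. A call takes as long as a camera call. They do not tell look-alikes from the thing itself.
- r.search_frame(camera, name): "centre" ([x, y, z] in mm, in world coordinates, good to about 4 mm: the middle of the surface that is visible of it).
The state is a dict: "time": time; "q": joint angles; "qvel": joint speeds; "tau": joint torques, N m; "eef_pos": TCP position; "eef_rot": TCP orientation; "contact_force": force on the tool from outside, world axes, zero at the start; "ft_torque": the same for the moment, N m; "grip_width": finger opening in mm.
Only numpy, scipy, OpenCV 4.12 (cv2) and the standard library are available. Lean on these libraries where they do the work, as an engineer would, in place of code of your own. Each camera call takes 0.05 s, during which the arm holds its last target.

TASK

The steel stand for the counting scale sits crooked on its uneven pallet boards: first lay the spirit level flat on the middle of the shelf, lengthwise from knob end to knob end, and let go. See which end is low and raise that end with its own hand knob (clockwise from above raises it), leaving the other knob alone and the stand where it is, until with your hand off the level the bubble rests between its two black lines. Finish by pressing the level down on the shelf with about 10 N, bubble still between the lines, and keep pressing: the program ends while you hold it so, for a mate to tighten the lock nut; leave the carton, spanner and screws alone.

Things in the scene. Friction and masses are not known exactly. Their poses are not given: they have to be found in the camera images.
- level_mid (a point): centre (half-way up) of the loose spirit level: aluminium bar 200 long x 24 wide x 40 mm tall, black end caps, about 0.26 kg, standing on its flat base on the bench to the right of the pallet boards. Local x runs along its length, y across (grasp the 24 mm width at the middle), z up; base 20 mm below, top 20 mm above this point
- level: the same level, origin at the centre of its base, same axes. The middle 62 mm of its top is cut down to 28 mm height and holds the vial: a yellow-green tube 62 x 12 mm along x, its top at 37 mm height. The solid tops on either side, 31 to 100 mm from the middle, 40 mm high, are the places to press
- bubble (a joint): position (m) of the white bubble, 15 mm long, along the level's local x: 0 in the middle, stops at +-0.019. It goes to the higher end, 2 mm per milliradian of slope, settling in about 2 s; positive: the level's +x end is high. Two black lines on the vial, 19 mm apart, are centred on the level: between the lines means within +-0.002
- shelf_mid (a point): centre of the top face of the stand's shelf: a grey steel plate 170 (x) x 270 mm (y) with turned-down edges, 60 mm above the pallet boards and 100 mm above the bench. Local x points away from the robot, y to the left, z up
- stand: the stand, origin 60 mm below shelf_mid in the plane of its foot pads, same axes. Loose, about 3.3 kg, on three pads: a rigid foot under the near edge's middle (62 mm nearer than the origin) and two levelling screws in lugs at the ends (45 mm farther, 150 mm to left and right). One screw stands on a board 1.3 to 2.3 mm lower, so that end starts low
- left_knob (a point): centre of the left (+y) levelling screw's hand knob: black, round, fluted, 40 mm diameter, 26 mm tall, vertical axis; its top is 13 mm above and underside 13 mm below this point, the lug 37 mm below. The knob stays with its foot pad, so it hardly changes height as it turns
- right_knob (a point): the same for the right (-y) levelling screw's hand knob
- left_foot (a joint): turn (rad) of the left levelling screw, 0 at the start, positive clockwise seen from above, which raises the left end by 4 mm per full turn; stiff thread (about 0.06 N m), stays where left; from -5 to 13 rad
- right_foot (a joint): the same for the right levelling screw and the right end
- carton_mid (a point): bystander: centre of a cardboard carton 70 x 110 x 60 mm on the middle pallet board behind the stand, leave alone
- spanner_grip (a point): bystander: grip of an open spanner, 200 mm long, lying on the bench at the right, leave alone
- screw0_mid (a point): bystander: large black socket-head screw, 76 mm long, lying on the bench at the left, leave alone
- screw1_mid (a point): bystander: a second screw like it beside the first
Mind the look-alikes: they are no part of the job. Of the things like the level, leave any that is pink; of the rest the larger one is meant.

How it is judged (in metres and radians):
On the way, in this order (a step that is already met when the one before it is completed fails the run):
1. the level lies flat and lengthwise on the middle of the shelf, let go (x of level_mid in the frame of shelf_mid between -0.04 and 0.04 m and y of level_mid in the frame of shelf_mid between -0.05 and 0.05 m and z of level_mid in the frame of shelf_mid between 0.017 and 0.0225 m and angle between the x axis of level_mid and the y axis of shelf_mid, either way round below 0.15 rad and angle between the z axis of level_mid and the z axis of shelf_mid, either way round below 0.006 rad and contact force between level and stand above 0.8 N and contact force between each of the arm, the fingers and level below 0.1 N), for 0.3 s.
2. the low end has been raised until the bubble rests between the lines, hand off the level (all of step 1 and value of joint bubble between -0.002 and 0.002 m and angle between shelf_mid's own y axis and vertical between 1.5688 and 1.5728 rad and value of joint any of left_foot, right_foot below 0.25 rad), for 0.5 s.
At the end, for the whole second after the job is handed in: Level flat on the shelf (middle within 40 x 50 mm, 0.15 rad lengthwise), bubble within 2 mm, shelf level end to end within 2 mrad, the high end's screw turned under 0.25 rad; the fingers press on the level (over 3 N), not on the stand; level bears on shelf with 6 to 30 N, own weight included (x of level_mid in the frame of shelf_mid between -0.04 and 0.04 m and y of level_mid in the frame of shelf_mid between -0.05 and 0.05 m and z of level_mid in the frame of shelf_mid between 0.017 and 0.0225 m and angle between the x axis of level_mid and the y axis of shelf_mid, either way round below 0.15 rad and angle between the z axis of level_mid and the z axis of shelf_mid, either way round below 0.006 rad and contact force between level and stand between 0.8 and 30 N and value of joint bubble between -0.002 and 0.002 m and angle between shelf_mid's own y axis and vertical between 1.5688 and 1.5728 rad and value of joint any of left_foot, right_foot below 0.25 rad and contact force between level and stand above 6 N and contact force between the fingers and level above 3 N and contact force between the fingers and stand below 0.5 N and linear speed of stand below 0.01 m/s); the arm keeps its last pose, push and grip.
It fails at once if a levelling foot was unscrewed (an end lowered below its start) (value of joint any of left_foot, right_foot below -0.25 rad).
It fails at once if the high end's screw was turned too: both screws stand raised (value of joint each of left_foot, right_foot above 0.3 rad).
It fails at once if the stand was shifted by more than 30 mm (distance of shelf_mid from where it was at the start of the episode above 0.03 m).
It fails at once if a bystander was moved by more than 20 mm (distance of any of carton_mid, spanner_grip, screw0_mid, screw1_mid from where it was at the start of the episode above 0.02 m).
It also fails if it takes over 72 s, if anything falls off the work surface, if the arm or the gripper's body presses on something with over 40 N, if the wrist force passes 120 N, or if a joint passes its speed limit or range.

## Working session

There is one attempt and no reset: what is moved stays moved. The work goes in short steps, Python scripts to look and compute and a tool call to move; the robot and the scene stay as the last step left them, time stands still between calls to the robot, and variables do not carry over. Pictures are saved under pics/ and viewed, and the job is handed in when it is done.

Besides the shell and the picture viewer there is one more tool, called after "Call:" in YAML: its name, and indented under it one key for each argument. send_rows: Moves the arm, as the interface text tells. Its arguments: {"type":"object","properties":{"targets":{"type":"array","items":{"type":"array"}},"grip_force":{"type":"number"}},"required":["targets"]}

```bash
mkdir -p pics; ls; python3 - <<'E'
from rig import r
import cv2
s=r.sense(); print({k:(v if not hasattr(v,'round') else v) for k,v in s.items()}); print(r.pinch_z)
for c in ["scene","top","wrist"]:
    d=r.read_camera(c); cv2.imwrite(f"pics/{c}0.png",d["pixels"][:,:,::-1]); print(c,d["K"],d["k1"],d["R"],d["t"])
    for n in ["level_mid","bubble","shelf_mid","left_knob","right_knob","carton_mid","spanner_grip","screw0_mid"]:
        print(n,[( [round(float(x)) for x in e["centre"]],round(e["confidence"],2)) for e in r.search_frame(c,n)])
E
```

```text
pics
{'time': 0.0, 'q': array([ 1.07800227e+00,  2.76564789e-01,  1.50609037e+00, -2.95763402e-05,
        1.36069894e+00, -1.21006310e-01]), 'qvel': array([0.00010328, 0.00159174, 0.00188115, 0.0014217 , 0.00093167,
       0.0011879 ]), 'tau': array([-1.35881586e-03, -4.04585087e+01, -2.37228656e+01,  7.03165610e-02,
        3.42323177e-02, -1.44177861e-04]), 'eef_pos': array([208.64098563, 535.21483922, 204.63901286]), 'eef_rot': array([[-9.31681554e-01,  3.63275143e-01, -8.07835305e-04],
       [ 3.63275995e-01,  9.31680257e-01, -1.56554058e-03],
       [ 1.83922225e-04, -1.75205246e-03, -9.99998448e-01]]), 'contact_force': array([-0.20981675,  0.9979641 , -0.09300203]), 'ft_torque': array([-0.0096935 ,  0.04315896,  0.03060544]), 'grip_width': 94.30706816064246}
18.8
scene [[412.82333358   0.         312.3953772 ]
 [  0.         412.82333358 198.87914258]
 [  0.           0.           1.        ]] -0.000377493007293289 [[-0.62447821  0.78097578  0.01018834]
 [ 0.54096505  0.44189803 -0.71559971]
 [-0.56336825 -0.44136489 -0.69843629]] [ 381.00119585 -190.19302889 1425.64004292]
l
[... 816 characters left out ...]
, 98], 0.75)]
left_knob [([663, 185, 147], 0.6)]
right_knob [([610, -112, 148], 0.59), ([651, 422, 18], 0.56), ([597, 56, 105], 0.4)]
carton_mid [([765, 16, 99], 0.6)]
spanner_grip [([704, -347, 9], 0.7)]
screw0_mid [([661, 375, 21], 0.48)]
wrist [[306.34134034   0.         320.9142988 ]
 [  0.         306.34134034 196.30926037]
 [  0.           0.           1.        ]] -0.027789475018856986 [[ 3.63649757e-01  9.31535666e-01 -3.95701439e-04]
 [ 9.02347899e-01 -3.52149971e-01  2.48512913e-01]
 [ 2.31359296e-01 -9.07287210e-02 -9.68628502e-01]] [-575.30922308  -26.42987768  391.56580392]
level_mid []
bubble []
shelf_mid []
left_knob []
right_knob []
carton_mid []
spanner_grip []
screw0_mid []
```

View pics/scene0.png

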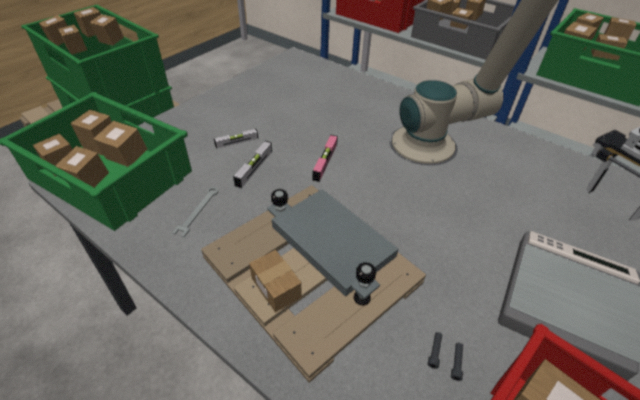

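View pics/top0.png

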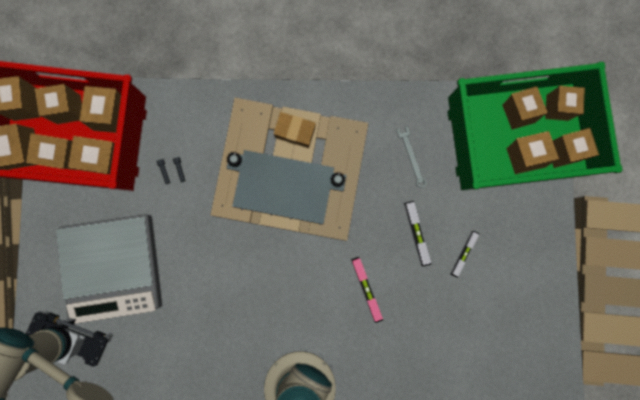

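```bash
cat > h.py <<'E'
import numpy as np, cv2
def cloud(d):
    h,w=d["depth"].shape; K=d["K"]; k1=d["k1"]
    uv=np.stack(np.meshgrid(np.arange(w),np.arange(h)),-1).reshape(-1,1,2).astype(np.float64)
    n=cv2.undistortPoints(uv,K,np.array([k1,0,0,0.]),None,None).reshape(-1,2)
    z=d["depth"].reshape(-1); P=np.c_[n*z[:,None],z]
    X=(P-d["t"])@d["R"]; X[z==0]=np.nan
    return X.reshape(h,w,3)
def proj(d,X):
    X=np.asarray(X,float).reshape(-1,3)
    p,_=cv2.projectPoints(X,cv2.Rodrigues(d["R"])[0],np.asarray(d["t"],float),d["K"],np.array([d["k1"],0,0,0.]))
    return p.reshape(-1,2)
E
python3 - <<'E'
from rig import r
from h import *
for c in ["top","scene"]:
    d=r.read_camera(c); X=cloud(d); im=d["pixels"]
    np.savez(f"{c}.npz",X=X,im=im)
    def rect(m,name):
        lab,L=cv2.connectedComponents(m.astype(np.uint8))
        P=X[m]; 
        if len(P)<10: print(c,name,'few');return
        rr=cv2.minAreaRect(P[:,:2].astype(np.float32)); print(c,name,len(P),rr,P.mean(0),np.median(P[:,2]))
    hsv=cv2.cvtColor(im,cv2.COLOR_RGB2HSV)
    x,y,z=X[...,0],X[...,1],X[...,2]
    near=(abs(x-467)<95)&(abs(y+352)<85)
    rect(near&(z>25)&(z<60),"level")
    rect((abs(x-600)<130)&(abs(y-55)<150)&(z>92)&(z<112)&(hsv[...,0]>60),"shelf")
    rect((abs(x-667)<40)&(abs(y-190)<40)&(z>125),"lk")
    rect((abs(x-612)<40)&(abs(y+105)<40)&(z>125),"rk")
    f=(abs(x-300)<60)&(abs(y-100)<100); print("floor",np.nanmedian(z[f]))
    cv2.imwrite(f"pics/{c}_crop.png",cv2.resize(im[90:300,200:500] if c=="top" else im[110:320,180:440],None,fx=2.6,fy=2.6,interpolation=2)[:,:,::-1])
E
```

```text
top level 532 ((464.62396240234375, -357.7268981933594), (195.6374969482422, 26.790699005126953), 14.610455513000488) [ 464.4512724  -356.70477083   37.00923755] 37.93465279740965
top shelf 5136 ((597.4794921875, 59.85529327392578), (303.9145812988281, 168.86488342285156), 79.51423645019531) [595.22706933  50.32027371  99.18206782] 99.1389619951358
top lk 184 ((666.1092529296875, 188.08668518066406), (42.13945770263672, 39.615211486816406), 33.123435974121094) [665.06758383 187.26714397 148.15668853] 149.3902059355298
top rk 175 ((611.5825805664062, -108.40383911132812), (39.791954040527344, 41.224365234375), 88.94891357421875) [ 610.11264336 -107.65849188  146.79373293] 147.4847311640105
floor -0.3337242677284906
scene level 424 ((465.783447265625, -356.4499816894531), (194.54776000976562, 27.378799438476562), 14.450366973876953) [ 474.28840264 -351.1786829    37.4447702 ] 39.33807504335073
scene shelf 6187 ((597.6395263671875, 64.73815155029297), (310.941650390625, 172.7117919921875), 79.34944915771484) [604.04120358  60.33433915 100.70556147] 100.81043359301202
scene lk 366 ((669.6403198242188, 187.81167602539062), (40.84429931640625, 40.33599090576172), 55.771244049072266) [673.14536612 190.18205924 146.97425009] 150.35388651414402
scene rk 250 ((613.28076171875, -106.66973876953125), (39.75766372680664, 41.32433319091797), 0.8311190009117126) [ 616.73276453 -102.12186388  144.34243096] 147.99421658401877
floor 1.336792283013821
```

View pics/top_crop.png

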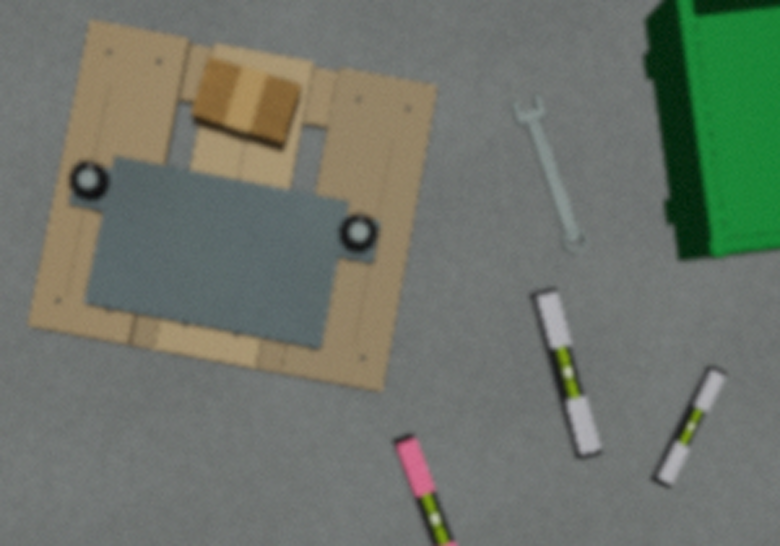

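View pics/scene_crop.png

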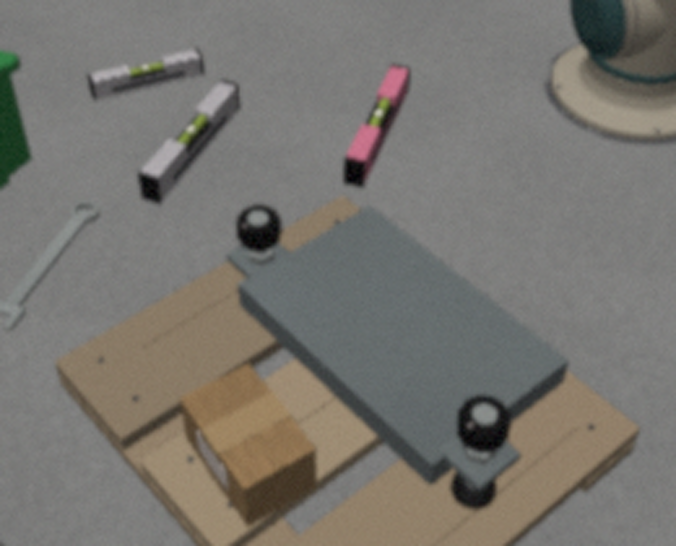

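```bash
cat > go.py <<'E'
import sys,numpy as np
from rig import r
def go(p,yaw):
    s=r.sense(); R=s["eef_rot"]; d=R.T@(np.array(p,float)-s["eef_pos"])/10
    y=np.arctan2(R[1,1],R[0,1]); dy=(yaw-y+np.pi)%(2*np.pi)-np.pi
    print("shift cm",d.round(2),"roll",round(-dy,3),"alt",round(-dy+(np.pi if dy>0 else -np.pi),3),"q6",round(s["q"][5],2),"w",round(s["grip_width"],1))
    print("pos",s["eef_pos"].round(1),"yaw",round(y,3),"F",s["contact_force"].round(1),"t",round(s["time"],2))
if __name__=="__main__":
    a=[float(v) for v in sys.argv[1:]]; go(a[:3],a[3])
E
python3 go.py 465 -357 205 -1.316
```

```text
shift cm [-5.629e+01 -7.387e+01  4.000e-02] roll 2.515 alt -0.627 q6 -0.12 w 94.1
pos [208.9 535.7 205.5] yaw 1.199 F [-0.9 -0.5 -0.3] t 1.45
```

Call:
send_rows:
  targets:
    - [[-56.3, -73.9, 0], 2.515, 1]
    - [[-56.3, -73.9, 0], 2.515, 1]
    - [[-56.3, -73.9, 0], 2.515, 1]
    - [[-56.3, -73.9, 0], 2.515, 1]
    - [[-56.3, -73.9, 0], 2.515, 1]
    - [[-56.3, -73.9, 0], 2.515, 1]
    - [[-56.3, -73.9, 0], 2.515, 1]
    - [[-56.3, -73.9, 0], 2.515, 1]
    - [[-56.3, -73.9, 0], 2.515, 1]
    - [[-56.3, -73.9, 0], 2.515, 1]
    - [[-56.3, -73.9, 0], 2.515, 1]
    - [[-56.3, -73.9, 0], 2.515, 1]
    - [[-56.3, -73.9, 0], 2.515, 1]
    - [[-56.3, -73.9, 0], 2.515, 1]
    - [[-56.3, -73.9, 0], 2.515, 1]
    - [[-56.3, -73.9, 0], 2.515, 1]
    - [[-56.3, -73.9, 0], 2.515, 1]
    - [[-56.3, -73.9, 0], 2.515, 1]
    - [[-56.3, -73.9, 0], 2.515, 1]
    - [[-56.3, -73.9, 0], 2.515, 1]

```text
time: 3.12
eef_pos: [438.7, -267.6, 205.5]
eef_rot: [[0.966, 0.26, 0.0], [0.26, -0.966, 0.0], [0.0, 0.0, -1.0]]
contact_force: [0.8, 0.6, -0.5]
grip_width: 94.0
```

```bash
python3 go.py 465 -357 205 -1.316
```

```text
shift cm [0.22 9.32 0.05] roll 0.008 alt -3.134 q6 0.62 w 94.0
pos [ 438.7 -267.6  205.5] yaw -1.308 F [ 0.8  0.6 -0.5] t 3.12
```

Call:
send_rows:
  targets:
    - [[0.2, 4, 0], 0.008, 1]
    - [[0.2, 8, 0], 0.008, 1]
    - [[0.2, 9.3, 3], 0.008, 1]
    - [[0.2, 9.3, 6], 0.008, 1]
    - [[0.2, 9.3, 9], 0.008, 1]
    - [[0.2, 9.3, 9], 0.008, 1]
    - [[0.2, 9.3, 9], 0.008, 1]

```text
time: 3.7
eef_pos: [464.4, -353.7, 114.3]
eef_rot: [[0.966, 0.259, -0.003], [0.259, -0.966, 0.003], [-0.002, -0.003, -1.0]]
contact_force: [0.5, -0.0, 0.3]
grip_width: 94.2
```

```bash
python3 - <<'E'
from rig import r
from h import *
d=r.read_camera("wrist"); X=cloud(d); im=d["pixels"].copy()
x,y,z=X[...,0],X[...,1],X[...,2]
m=(abs(x-465)<115)&(abs(y+357)<50)&(z>25)&(z<60)
# exclude fingers
n,L,st,c=cv2.connectedComponentsWithStats(m.astype(np.uint8))
for i in range(1,n):
    if st[i,4]>200:
        P=X[L==i]; print(st[i],cv2.minAreaRect(P[:,:2].astype(np.float32)),np.median(P[:,2]))
for p in proj(d,[[465,-357,40],r.sense()["eef_pos"]]): cv2.circle(im,tuple(int(v) for v in p),3,(255,0,0),1)
cv2.imwrite("pics/w1.png",im[:,:,::-1])
E
python3 go.py 465 -357 5 -1.316
```

```text
[ 310   84   32  211 5865] ((470.3315734863281, -354.5484924316406), (185.7849884033203, 24.820240020751953), 14.455962181091309) 40.40276267608721
shift cm [-0.13  0.21 11.11] roll 0.007 alt -3.135 q6 0.54 w 93.7
pos [ 465.7 -354.6  116.1] yaw -1.309 F [-0.2 -0.1  0.6] t 3.75
```

View pics/w1.png

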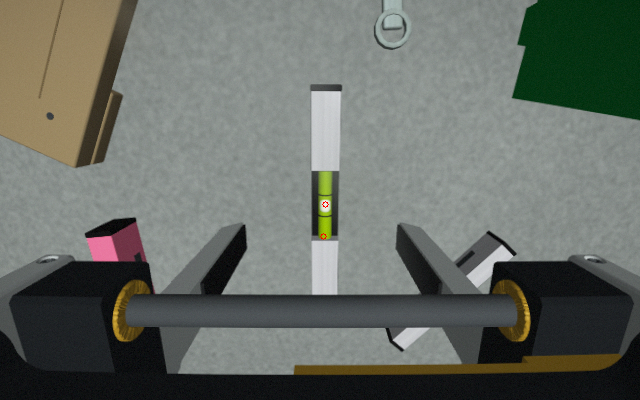

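Call:
send_rows:
  targets:
    - [[-0.1, 0.2, 3], 0.007, 1]
    - [[-0.1, 0.2, 6], 0.007, 1]
    - [[-0.1, 0.2, 9], 0.007, 1]
    - [[-0.1, 0.2, 11], 0.007, 1]
    - [[-0.1, 0.2, 11], 0.007, 1]
    - [[-0.1, 0.2, 11], 0.007, -1]
    - [[-0.1, 0.2, 11], 0.007, -1]
    - [[-0.1, 0.2, 11], 0.007, -1]
    - [[-0.1, 0.2, 11], 0.007, -1]
    - [[-0.1, 0.2, 11], 0.007, -1]
    - [[-0.1, 0.2, 11], 0.007, -1]
    - [[-0.1, 0.2, 11], 0.007, -1]
    - [[-0.1, 0.2, 11], 0.007, -1]
  grip_force: 25

```text
time: 4.83
eef_pos: [464.9, -356.6, 5.6]
eef_rot: [[0.968, 0.252, 0.0], [0.252, -0.968, -0.0], [0.0, 0.0, -1.0]]
contact_force: [0.3, 0.5, 0.5]
grip_width: 43.8
```

Call:
send_rows:
  targets:
    - [[0, 0, 0], 0, -1]
    - [[0, 0, 0], 0, -1]
    - [[0, 0, 0], 0, -1]
    - [[0, 0, 0], 0, -1]
    - [[0, 0, 0], 0, -1]
    - [[0, 0, 0], 0, -1]

```text
time: 5.33
eef_pos: [464.8, -356.6, 5.3]
eef_rot: [[0.968, 0.252, -0.0], [0.252, -0.968, 0.0], [-0.0, -0.0, -1.0]]
contact_force: [1.0, -1.0, -0.5]
grip_width: 24.0
```

```bash
python3 go.py 596 48.5 190 -0.1855
```

```text
shift cm [ 22.91 -35.9  -18.46] roll -1.13 alt 2.011 q6 0.54 w 24.0
pos [ 464.8 -356.6    5.3] yaw -1.316 F [ 1.  -1.  -0.5] t 5.33
```

Call:
send_rows:
  targets:
    - [[0, 0, -3], 0, -1]
    - [[0, 0, -6], 0, -1]
    - [[0, 0, -10], 0, -1]
    - [[0, 0, -14], 0, -1]
    - [[0, 0, -18.5], 0, -1]
    - [[2, -3, -18.5], -0.1, -1]
    - [[4, -6, -18.5], -0.22, -1]
    - [[6, -9, -18.5], -0.34, -1]
    - [[8, -12.4, -18.5], -0.46, -1]
    - [[10, -15.6, -18.5], -0.58, -1]
    - [[12, -18.8, -18.5], -0.7, -1]
    - [[14, -22, -18.5], -0.8, -1]
    - [[16, -25.2, -18.5], -0.9, -1]
    - [[18.2, -28.5, -18.5], -1.0, -1]
    - [[20.5, -32, -18.5], -1.08, -1]
    - [[22, -34.5, -18.5], -1.13, -1]
    - [[22.9, -35.9, -18.5], -1.13, -1]
    - [[22.9, -35.9, -18.5], -1.13, -1]
    - [[22.9, -35.9, -18.5], -1.13, -1]

```text
time: 6.92
eef_pos: [595.4, 49.2, 189.6]
eef_rot: [[0.183, 0.983, -0.002], [0.983, -0.183, -0.001], [-0.001, -0.002, -1.0]]
contact_force: [0.0, 0.2, -3.4]
grip_width: 23.6
```

```bash
python3 go.py 596 48.5 107 -0.1855; python3 - <<'E'
from rig import r
from h import *
d=r.read_camera("wrist"); X=cloud(d); im=d["pixels"].copy()
x,y,z=X[...,0],X[...,1],X[...,2]
for n,p in dict(c=[596,48.5,100]).items():
    pass
a=-0.1855; ex=np.array([np.cos(a),np.sin(a),0]); ey=np.array([-np.sin(a),np.cos(a),0]); o=np.array([596,48.5,100.])
for sx in(-85,85):
  for sy in(-135,135):
    q=proj(d,o+sx*ex+sy*ey)[0]; cv2.circle(im,tuple(int(v) for v in q),3,(255,0,0),1)
for p in proj(d,[[668,188,148],[612.5,-107.5,148]]): cv2.circle(im,tuple(int(v) for v in p),3,(255,0,0),1)
cv2.imwrite("pics/w2.png",im[:,:,::-1])
E
```

```text
shift cm [-0.05  0.09  8.26] roll 0.002 alt -3.14 q6 0.15 w 23.6
pos [595.4  49.2 189.6] yaw -0.184 F [ 0.   0.2 -3.4] t 6.92
```

View pics/w2.png

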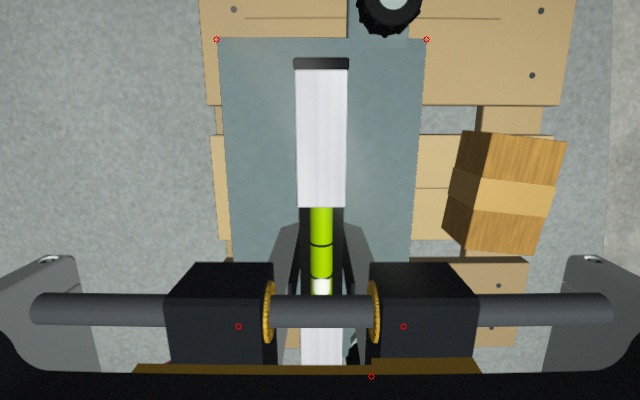

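Call:
send_rows:
  targets:
    - [[0, 0.1, 3], 0, -1]
    - [[0, 0.1, 6], 0, -1]
    - [[0, 0.1, 7.5], 0, -1]
    - [[0, 0.1, 8.0], 0, -1]
    - [[0, 0.1, 8.2], 0, -1]
    - [[0, 0.1, 8.35], 0, -1]
    - [[0, 0.1, 8.35], 0, -1]

```text
time: 7.55
eef_pos: [597.9, 47.7, 108.1]
eef_rot: [[0.186, 0.983, 0.002], [0.983, -0.186, -0.0], [0.0, 0.002, -1.0]]
contact_force: [-0.0, -0.4, -2.7]
grip_width: 24.1
```

Call:
send_rows:
  targets:
    - [[0, 0, 0.05], 0, -1]
    - [[0, 0, 0.1], 0, -1]
    - [[0, 0, 0.15], 0, -1]
    - [[0, 0, 0.15], 0, -1]

```text
time: 7.88
eef_pos: [597.1, 48.4, 105.9]
eef_rot: [[0.185, 0.983, 0.001], [0.983, -0.185, 0.0], [0.0, 0.001, -1.0]]
contact_force: [-0.4, 0.4, -2.5]
grip_width: 23.9
```

Call:
send_rows:
  targets:
    - [[0, 0, 0.05], 0, -1]
    - [[0, 0, 0.1], 0, -1]
    - [[0, 0, 0.1], 0, -1]

```text
time: 8.13
eef_pos: [597.2, 48.4, 105.0]
eef_rot: [[0.185, 0.983, 0.001], [0.983, -0.185, 0.0], [0.0, 0.001, -1.0]]
contact_force: [-0.3, -0.6, 0.9]
grip_width: 23.7
```

Call:
send_rows:
  targets:
    - [[0, 0, 0], 0, 1]
    - [[0, 0, 0], 0, 1]
    - [[0, 0, 0], 0, 1]
    - [[0, 0, 0], 0, 1]
    - [[0, 0, -1], 0, 1]
    - [[0, 0, -4], 0, 1]
    - [[0, 0, -8], 0, 1]
    - [[0, 0, -11], 0, 1]
    - [[0, 0, -11], 0, 1]
    - [[0, 0, -11], 0, 1]
    - [[0, 0, -11], 0, 1]
    - [[0, 0, -11], 0, 1]
    - [[0, 0, -11], 0, 1]
    - [[0, 0, -11], 0, 1]
    - [[0, 0, -11], 0, 1]
    - [[0, 0, -11], 0, 1]
    - [[0, 0, -11], 0, 1]
    - [[0, 0, -11], 0, 1]

```text
time: 9.63
eef_pos: [597.0, 48.3, 214.3]
eef_rot: [[0.185, 0.983, -0.0], [0.983, -0.185, 0.0], [0.0, -0.0, -1.0]]
contact_force: [-0.7, -0.2, 0.0]
grip_width: 93.7
```

```bash
cat > bub.py <<'E'
import sys
from rig import r
from h import *
n=sys.argv[1]
d=r.read_camera("wrist"); X=cloud(d); im=d["pixels"]
cv2.imwrite(f"pics/{n}.png",im[:,:,::-1])
hsv=cv2.cvtColor(im,cv2.COLOR_RGB2HSV); x,y,z=X[...,0],X[...,1],X[...,2]
a=-0.1855; ex=np.array([np.cos(a),np.sin(a)]); ey=np.array([-np.sin(a),np.cos(a)])
P=X[...,:2]-np.array([596,48.5]); u=P@ex; v=P@ey
m=(abs(u)<30)&(abs(v)<110)&(z>130)&(z<150)
q=X[m][:,:2].astype(np.float32); rr=cv2.minAreaRect(q); print(rr)
g=(hsv[...,0]>25)&(hsv[...,0]<50)&(hsv[...,1]>120)&(abs(u)<30)&(abs(v)<60)
ys,xs=np.nonzero(g); print("green px",xs.min(),xs.max(),ys.min(),ys.max(),"v",np.nanmin(v[g]),np.nanmax(v[g]))
cx=int(np.median(xs)); y0,y1=ys.min(),ys.max()
for yy in range(y0-2,y1+3): print(yy,round(float(v[yy,cx]),1),im[yy,cx-1:cx+2].mean(0).astype(int))
c=im[max(0,y0-20):y1+20,cx-60:cx+60]; cv2.imwrite(f"pics/{n}c.png",cv2.resize(c,None,fx=5,fy=5,interpolation=2)[:,:,::-1])
E
python3 bub.py w3; python3 go.py 596 48.5 215 -0.1855
```

```text
((598.5120849609375, 52.9163818359375), (186.70689392089844, 24.117877960205078), 79.43446350097656)
green px 148 459 171 399 v -33.308120048802564 28.600437364652237
169 30.7 [204 207 209]
170 29.8 [185 191 184]
171 28.6 [136 166  65]
172 27.6 [162 199  63]
173 26.7 [164 200  62]
174 26.0 [162 198  60]
175 25.1 [163 201  61]
176 23.9 [162 200  58]
177 23.1 [162 200  58]
178 22.2 [162 200  55]
179 21.7 [163 202  55]
180 20.7 [164 201  54]
181 19.7 [163 201  51]
182 18.9 [161 199  48]
183 17.9 [163 201  49]
184 17.0 [164 202  51]
185 16.4 [182 208 114]
186 15.6 [224 229 214]
187 15.0 [233 237 224]
188 14.2 [238 242 230]
189 12.9 [237 241 230]
190 11.8 [238 242 231]
191 11.5 [238 242 230]
192 10.7 [238 242 232]
193 9.5 [238 241 231]
194 8.6 [237 241 229]
195 8.0 [237 241 229]
196 7.1 [234 238 226]
197 5.7 [224 229 206]
198 4.8 [193 213 131]
199 4.1 [162 202  31]
200 3.1 [165 203  31]
201 2.0 [163 204  28]
202 1.2 [162 202  25]
203 0.4 [164 204  26]
204 -0.7 [159 202  24]
205 -1.7 [162 203  25]
206 -2.5 [164 203  22]
207 -3.6 [164 204  22]
208 -4.2 [165 205  23]
209 -5.5 [162 202  19]
2
[... 4042 characters left out ...]
.7 [11 13 15]
387 23.8 [12 13 14]
388 22.9 [10 15 16]
389 22.7 [12 13 13]
390 23.5 [11 13 12]
391 23.2 [11 11 16]
392 23.0 [13 14 14]
393 23.5 [10 10 13]
394 23.5 [15 15 15]
395 23.1 [ 9  9 12]
396 23.6 [12 13 14]
397 22.2 [14 15 16]
398 23.3 [16 16 17]
399 23.1 [11 10 12]
shift cm [-0.   -0.1  -0.06] roll -0.0 alt 3.141 q6 0.15 w 93.9
pos [597.   48.4 214.4] yaw -0.186 F [-1.2  0.5  0.4] t 9.68Traceback (most recent call last):
  File "bub.py", line 15, in <module>
    for yy in range(y0-2,y1+3): print(yy,round(float(v[yy,cx]),1),im[yy,cx-1:cx+2].mean(0).astype(int))
                                                     ~^^^^^^^
IndexError: index 400 is out of bounds for axis 0 with size 400
```

View pics/w3.png

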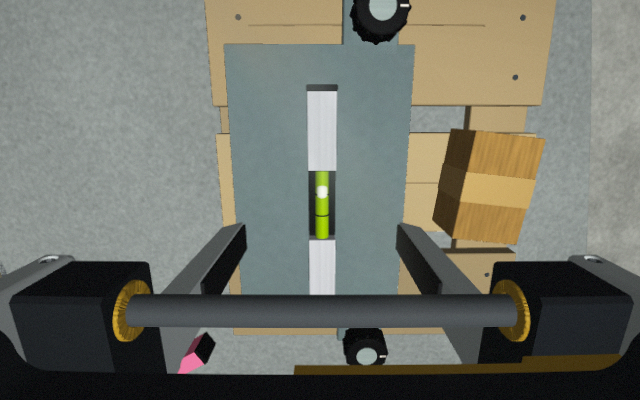

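```bash
python3 go.py 612.5 -107.5 225 1.3
```

```text
shift cm [-15.03   4.41  -1.06] roll -1.486 alt 1.656 q6 0.15 w 93.9
pos [597.   48.4 214.4] yaw -0.186 F [-1.2  0.5  0.4] t 9.68
```

Call:
send_rows:
  targets:
    - [[-1, 0.3, -1], -0.1, 0.3]
    - [[-4, 1.2, -1], -0.22, 0.3]
    - [[-7, 2, -1], -0.34, 0.3]
    - [[-10, 3, -1], -0.46, 0.3]
    - [[-13, 3.9, -1], -0.58, 0.3]
    - [[-15, 4.4, -1], -0.7, 0.3]
    - [[-15, 4.4, -1], -0.82, 0.3]
    - [[-15, 4.4, -1], -0.94, 0.3]
    - [[-15, 4.4, -1], -1.06, 0.3]
    - [[-15, 4.4, -1], -1.18, 0.3]
    - [[-15, 4.4, -1], -1.3, 0.3]
    - [[-15, 4.4, -1], -1.42, 0.3]
    - [[-15, 4.4, -1], -1.486, 0.3]
    - [[-15, 4.4, -1], -1.486, 0.3]
    - [[-15, 4.4, -1], -1.486, 0.3]

```text
time: 10.93
eef_pos: [612.5, -107.2, 224.5]
eef_rot: [[-0.963, 0.269, 0.0], [0.269, 0.963, 0.0], [-0.0, 0.0, -1.0]]
contact_force: [-0.6, -0.7, -0.0]
grip_width: 61.3
```

```bash
python3 - <<'E'
from rig import r
from h import *
d=r.read_camera("wrist"); X=cloud(d); im=d["pixels"].copy()
x,y,z=X[...,0],X[...,1],X[...,2]
m=(abs(x-612)<32)&(abs(y+107)<32)&(z>143)&(z<155)
P=X[m]; print(m.sum(),cv2.minEnclosingCircle(P[:,:2].astype(np.float32)),np.median(P,0))
q=proj(d,[[612.5,-107.5,148]])[0]; cv2.circle(im,tuple(int(v) for v in q),3,(255,0,0),1)
cv2.imwrite("pics/w4.png",im[:,:,::-1])
E
python3 go.py 612.5 -107.5 119 1.3
```

```text
1682 ((612.2926025390625, -106.7259750366211), 21.46516227722168) [ 611.22715792 -106.29590322  149.20912352]
shift cm [-1.000e-02 -3.000e-02  1.055e+01] roll -0.002 alt 3.14 q6 -1.58 w 61.7
pos [ 612.5 -107.2  224.5] yaw 1.298 F [ 0.1 -0.3  0. ] t 10.98
```

View pics/w4.png

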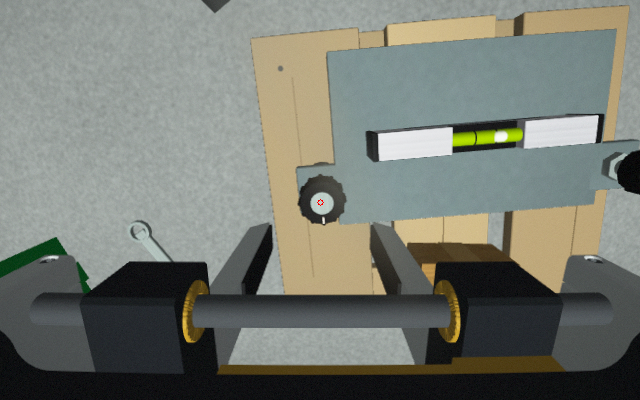

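Call:
send_rows:
  targets:
    - [[0, 0, 3.5], 0, 0.3]
    - [[0, 0, 7], 0, 0.3]
    - [[0, 0, 9.5], 0, 0.3]
    - [[0, 0, 10.5], 0, 0.3]
    - [[0, 0, 10.5], 0, 0.3]
    - [[0, 0, 10.5], 0, -1]
    - [[0, 0, 10.5], 0, -1]
    - [[0, 0, 10.5], 0, -1]
    - [[0, 0, 10.5], 0, -1]
    - [[0, 0, 10.5], 0, -1]
    - [[0, 0, 10.5], 0, -1]
    - [[0, 0, 10.5], 0, -1]
  grip_force: 20

```text
time: 11.98
eef_pos: [613.8, -107.2, 121.4]
eef_rot: [[-0.964, 0.268, 0.004], [0.268, 0.964, -0.0], [-0.004, 0.001, -1.0]]
contact_force: [-0.5, 1.6, 6.3]
grip_width: 39.8
```

Call:
send_rows:
  targets:
    - [[0, 0, -0.1], 0.08, -1]
    - [[0, 0, -0.1], 0.2, -1]
    - [[0, 0, -0.1], 0.32, -1]
    - [[0, 0, -0.1], 0.44, -1]
    - [[0, 0, -0.1], 0.56, -1]
    - [[0, 0, -0.1], 0.68, -1]
    - [[0, 0, -0.1], 0.8, -1]
    - [[0, 0, -0.1], 0.92, -1]
    - [[0, 0, -0.1], 1.04, -1]
    - [[0, 0, -0.1], 1.16, -1]
    - [[0, 0, -0.1], 1.28, -1]
    - [[0, 0, -0.1], 1.4, -1]
    - [[0, 0, -0.1], 1.52, -1]
    - [[0, 0, -0.1], 1.64, -1]
    - [[0, 0, -0.1], 1.76, -1]
    - [[0, 0, -0.1], 1.88, -1]
    - [[0, 0, -0.1], 2.0, -1]
    - [[0, 0, -0.1], 2.0, -1]
    - [[0, 0, -0.1], 2.0, -1]

```text
time: 13.57
eef_pos: [610.0, -107.2, 121.2]
eef_rot: [[0.644, 0.765, -0.004], [0.765, -0.644, 0.0], [-0.003, -0.003, -1.0]]
contact_force: [-5.2, -0.0, 7.0]
grip_width: 39.6
```

```bash
python3 - <<'E'
from rig import r
import cv2
d=r.read_camera("wrist");cv2.imwrite("pics/w5.png",d["pixels"][:,:,::-1]); s=r.sense(); print(s["eef_pos"],s["q"].round(2),s["ft_torque"].round(2),s["contact_force"].round(1))
d=r.read_camera("scene");cv2.imwrite("pics/s5.png",cv2.resize(d["pixels"][110:320,180:440],None,fx=2.6,fy=2.6)[:,:,::-1])
E
```

```text
[ 610.05643516 -107.14578225  121.19909405] [-0.29  0.4   1.53 -0.    1.21  0.41] [ 0.1   1.21 -0.02] [-3.7  0.4  7.3]
```

View pics/w5.png

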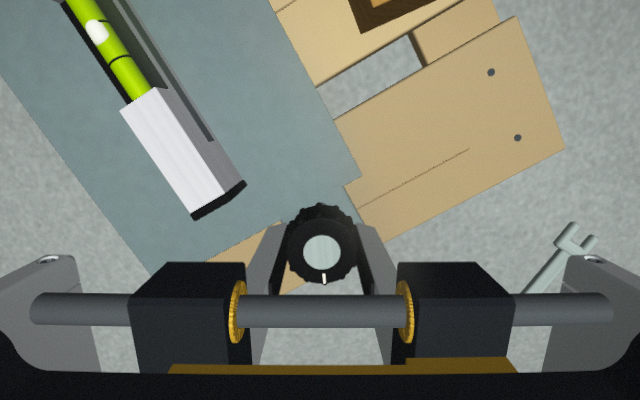

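View pics/s5.png

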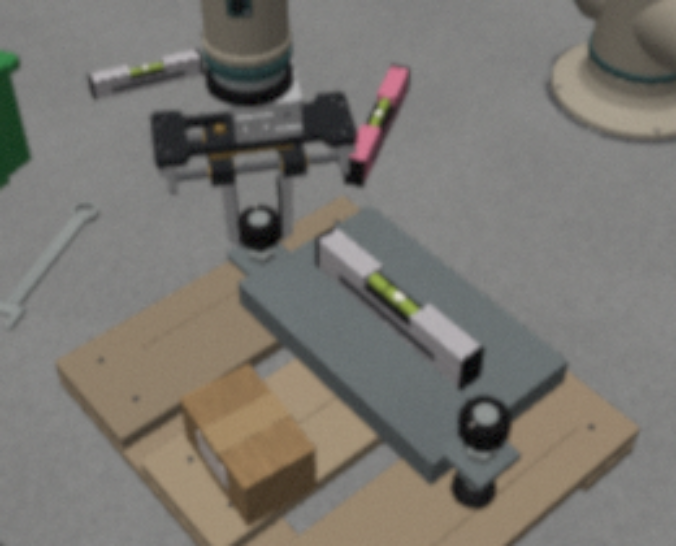

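Call:
send_rows:
  targets:
    - [[0, 0, 0], 0.1, -1]
    - [[0, 0, 0], 0.2, -1]
    - [[0, 0, 0], 0.32, -1]
    - [[0, 0, 0], 0.44, -1]
    - [[0, 0, 0], 0.56, -1]
    - [[0, 0, 0], 0.68, -1]
    - [[0, 0, 0], 0.8, -1]
    - [[0, 0, 0], 0.8, -1]
    - [[0, 0, 0], 0.8, -1]
    - [[0, 0, 0], 0.8, 0.3]
    - [[0, 0, 0], 0.8, 0.3]
    - [[0, 0, 0], 0.8, 0.3]
    - [[0, 0, 0], 0.8, 0.3]
    - [[0, 0, 0], 0.8, 0.3]
    - [[0, 0, -3], 0.8, 0.3]
    - [[0, 0, -6], 0.8, 0.3]
    - [[0, 0, -9], 0.8, 0.3]
    - [[0, 0, -9], 0.8, 0.3]
    - [[0, 0, -9], 0.8, 0.3]

```text
time: 15.25
eef_pos: [613.8, -107.7, 212.5]
eef_rot: [[0.997, 0.071, 0.004], [0.071, -0.997, -0.001], [0.004, 0.002, -1.0]]
contact_force: [-1.4, -0.5, -0.7]
grip_width: 61.2
```

```bash
python3 go.py 596 48.5 215 -0.1855
```

```text
shift cm [ -0.67 -15.7   -0.28] roll -1.315 alt 1.827 q6 1.21 w 61.2
pos [ 613.8 -107.7  212.5] yaw -1.5 F [-1.4 -0.5 -0.7] t 15.25
```

Call:
send_rows:
  targets:
    - [[-0.2, -3.5, -0.3], -0.11, 0.3]
    - [[-0.4, -7, -0.3], -0.22, 0.3]
    - [[-0.5, -10.5, -0.3], -0.33, 0.3]
    - [[-0.6, -13.5, -0.3], -0.44, 0.3]
    - [[-0.7, -15.7, -0.3], -0.55, 0.3]
    - [[-0.7, -15.7, -0.3], -0.66, 0.3]
    - [[-0.7, -15.7, -0.3], -0.78, 0.3]
    - [[-0.7, -15.7, -0.3], -0.9, 0.3]
    - [[-0.7, -15.7, -0.3], -1.02, 0.3]
    - [[-0.7, -15.7, -0.3], -1.14, 0.3]
    - [[-0.7, -15.7, -0.3], -1.26, 0.3]
    - [[-0.7, -15.7, -0.3], -1.315, 0.3]
    - [[-0.7, -15.7, -0.3], -1.315, 0.3]
    - [[-0.7, -15.7, -0.3], -1.315, 0.3]
    - [[-0.7, -15.7, -0.3], -1.315, 0.3]
    - [[-0.7, -15.7, -0.3], -1.315, 0.3]
    - [[-0.7, -15.7, -0.3], -1.315, 0.3]
    - [[-0.7, -15.7, -0.3], -1.315, 0.3]

```text
time: 16.75
eef_pos: [594.4, 48.9, 213.4]
eef_rot: [[0.184, 0.983, -0.0], [0.983, -0.184, 0.0], [0.0, -0.0, -1.0]]
contact_force: [0.1, -0.1, 0.3]
grip_width: 61.0
```

```bash
cat > bub.py <<'E'
import sys
from rig import r
from h import *
n=sys.argv[1]
d=r.read_camera("wrist"); X=cloud(d); im=d["pixels"]
cv2.imwrite(f"pics/{n}.png",im[:,:,::-1])
a=-0.1855; ex=np.array([np.cos(a),np.sin(a),0]); ey=np.array([-np.sin(a),np.cos(a),0])
# sample grid in level plane z=135, rectify
o=np.array([597,48.5,137.]); u=np.arange(-25,25,.2); v=np.arange(60,-60,-.2)
G=o+u[None,:,None]*ex+v[:,None,None]*ey
q=proj(d,G).astype(np.float32).reshape(len(v),len(u),2)
rec=cv2.remap(im,q[...,0],q[...,1],cv2.INTER_LINEAR)
cv2.imwrite(f"pics/{n}r.png",cv2.rotate(rec,cv2.ROTATE_90_CLOCKWISE)[:,:,::-1])
hsv=cv2.cvtColor(rec,cv2.COLOR_RGB2HSV); H,S,V=[hsv[...,i].astype(int) for i in range(3)]
g=(H>25)&(H<50)&(S>120)&(abs(u)[None]<15)&(abs(v)[:,None]<50); cx=int(np.median(np.nonzero(g)[1])); col=rec[:,cx-5:cx+6].mean(1)
rows=np.nonzero(g[:,cx-5:cx+6].any(1))[0]; a0,a1=v[rows.min()],v[rows.max()]; ins=(v<a0-1)&(v>a1+1)
bb=v[ins&(col[:,2]>130)]; dk=v[ins&(col[:,1]<150)]
print("vial",a0,a1,"mid",(a0+a1)/2,"bubble",bb.max(),bb.min(),"mid",(bb.max()+bb.min())/2,"dark",dk.round(1),"u",u[cx])
E
python3 bub.py w6; python3 go.py 596 48.5 215 -0.1855
```

```text
vial 28.599999999999554 -32.80000000000132 mid -2.1000000000008825 bubble 4.39999999999921 -6.800000000000949 mid -1.2000000000008697 dark [  8.4   8.2   8.    7.8   7.6   7.4 -10.8 -11.  -11.2 -11.4 -11.6 -11.8] u 0.19999999999991047
shift cm [-0.01  0.17 -0.16] roll 0.0 alt -3.141 q6 0.15 w 60.9
pos [594.4  48.9 213.4] yaw -0.185 F [-0.  -0.7  0.3] t 16.8
```

View pics/w6.png

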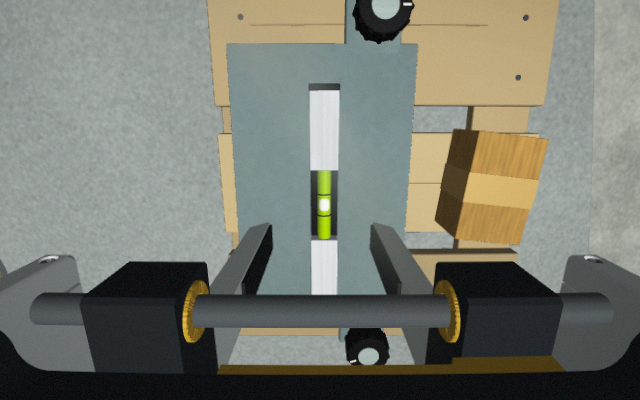

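View pics/w6r.png

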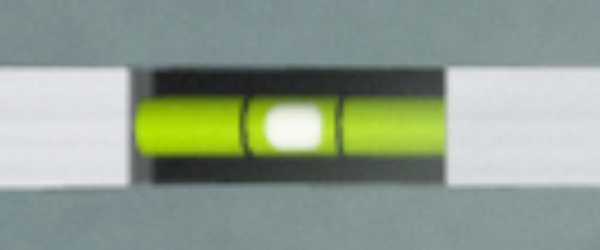

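```bash
python3 bub.py w7; python3 go.py 597 46.7 170 1.386
```

```text
vial 28.599999999999554 -32.80000000000132 mid -2.1000000000008825 bubble 4.39999999999921 -6.800000000000949 mid -1.2000000000008697 dark [  8.4   8.2   8.    7.8   7.6   7.4   7.2 -10.8 -11.  -11.2 -11.4 -11.6
 -11.8] u 0.19999999999991047
shift cm [-0.17  0.3   4.35] roll -1.571 alt 1.57 q6 0.15 w 60.9
pos [594.4  48.9 213.5] yaw -0.185 F [ 0.  -0.5  0.1] t 16.85
```

Call:
send_rows:
  targets:
    - [[-0.2, 0.3, 0], -0.12, 1]
    - [[-0.2, 0.3, 0], -0.24, 1]
    - [[-0.2, 0.3, 0], -0.36, 1]
    - [[-0.2, 0.3, 0], -0.48, 1]
    - [[-0.2, 0.3, 0], -0.6, 1]
    - [[-0.2, 0.3, 0], -0.72, 1]
    - [[-0.2, 0.3, 0], -0.84, 1]
    - [[-0.2, 0.3, 0], -0.96, 1]
    - [[-0.2, 0.3, 0], -1.08, 1]
    - [[-0.2, 0.3, 0], -1.2, 1]
    - [[-0.2, 0.3, 0], -1.32, 1]
    - [[-0.2, 0.3, 0.5], -1.44, 1]
    - [[-0.2, 0.3, 1], -1.56, 1]
    - [[-0.2, 0.3, 2], -1.571, 1]
    - [[-0.2, 0.3, 3], -1.571, 1]
    - [[-0.2, 0.3, 3], -1.571, 1]
    - [[-0.2, 0.3, 3], -1.571, 1]

```text
time: 18.27
eef_pos: [596.3, 46.4, 182.4]
eef_rot: [[-0.983, 0.185, -0.002], [0.185, 0.983, 0.0], [0.002, -0.0, -1.0]]
contact_force: [0.6, -0.4, 0.5]
grip_width: 93.9
```

```bash
python3 bub.py w8; python3 go.py 597 46.7 145 1.386
```

```text
vial 29.599999999999568 -32.40000000000131 mid -1.4000000000008725 bubble 4.599999999999213 -6.600000000000946 mid -1.0000000000008669 dark [  8.6   8.4   8.2   8.    7.8   7.6 -10.6 -10.8 -11.  -11.2 -11.4 -11.6] u -1.2000000000000846
shift cm [-0.02  0.03  3.81] roll -0.001 alt 3.14 q6 -1.42 w 93.8
pos [596.8  46.4 183.1] yaw 1.385 F [ 0.1 -0.4 -0.6] t 18.32
```

View pics/w8.png

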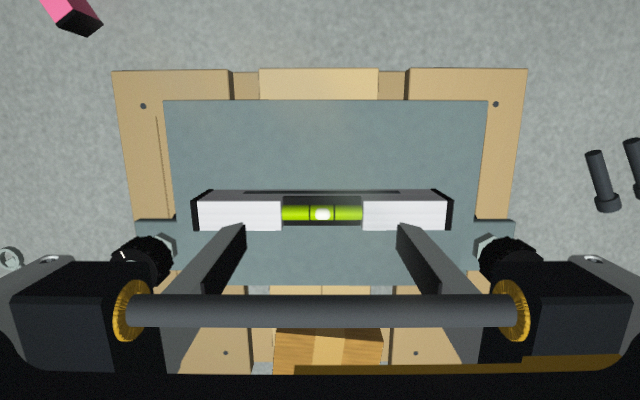

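Call:
send_rows:
  targets:
    - [[0, 0, 1.5], 0, 1]
    - [[0, 0, 3], 0, 1]
    - [[0, 0, 3.6], 0, 1]
    - [[0, 0, 3.8], 0, 1]
    - [[0, 0, 3.8], 0, 1]
    - [[0, 0, 3.8], 0, 1]

```text
time: 18.82
eef_pos: [597.6, 46.4, 146.2]
eef_rot: [[-0.983, 0.184, 0.001], [0.184, 0.983, 0.0], [-0.001, 0.0, -1.0]]
contact_force: [-0.4, 0.0, -0.4]
grip_width: 93.8
```

Call:
send_rows:
  targets:
    - [[0, 0, 0.2], 0, 1]
    - [[0, 0, 0.35], 0, 1]
    - [[0, 0, 0.45], 0, 1]
    - [[0, 0, 0.5], 0, 1]
    - [[0, 0, 0.5], 0, 1]
    - [[0, 0, 0.5], 0, 1]

```text
time: 19.32
eef_pos: [597.0, 46.4, 140.5]
eef_rot: [[-0.983, 0.184, 0.0], [0.184, 0.983, 0.0], [-0.0, 0.0, -1.0]]
contact_force: [-0.1, -0.2, 0.2]
grip_width: 94.2
```

Call:
send_rows:
  targets:
    - [[0, 0, 0.03], 0, 1]
    - [[0, 0, 0.06], 0, 1]
    - [[0, 0, 0.1], 0, 1]
    - [[0, 0, 0.1], 0, 1]
    - [[0, 0, 0.1], 0, 1]

```text
time: 19.73
eef_pos: [597.1, 46.4, 140.2]
eef_rot: [[-0.983, 0.184, 0.001], [0.184, 0.983, 0.0], [-0.001, 0.0, -1.0]]
contact_force: [-0.8, 0.5, 5.4]
grip_width: 94.1
```

Call:
send_rows:
  targets:
    - [[0, 0, 0.03], 0, 1]
    - [[0, 0, 0.06], 0, 1]
    - [[0, 0, 0.06], 0, 1]
    - [[0, 0, 0.06], 0, 1]
    - [[0, 0, 0.06], 0, 1]
    - [[0, 0, 0.06], 0, 1]
    - [[0, 0, 0.06], 0, 1]
    - [[0, 0, 0.06], 0, 1]
    - [[0, 0, 0.06], 0, 1]
    - [[0, 0, 0.06], 0, 1]
    - [[0, 0, 0.06], 0, 1]
    - [[0, 0, 0.06], 0, 1]
    - [[0, 0, 0.06], 0, 1]
    - [[0, 0, 0.06], 0, 1]
    - [[0, 0, 0.06], 0, 1]
    - [[0, 0, 0.06], 0, 1]
    - [[0, 0, 0.06], 0, 1]

```text
time: 21.15
eef_pos: [597.1, 46.4, 140.1]
eef_rot: [[-0.983, 0.184, 0.001], [0.184, 0.983, 0.0], [-0.001, 0.0, -1.0]]
contact_force: [-1.9, -0.2, 8.0]
grip_width: 94.0
```

```bash
python3 bub.py w9; python3 go.py 597 46.7 140 1.386; python3 -c "
from rig import r
import cv2
d=r.read_camera('scene');cv2.imwrite('pics/s9.png',cv2.resize(d['pixels'][110:320,180:440],None,fx=2.6,fy=2.6)[:,:,::-1])"
```

```text
vial 29.599999999999568 -32.40000000000131 mid -1.4000000000008725 bubble 4.39999999999921 -6.400000000000944 mid -1.0000000000008669 dark [  8.6   8.4   8.2   8.    7.8   7.6 -10.6 -10.8 -11.  -11.2 -11.4] u -1.6000000000000831
shift cm [0.02 0.03 0.02] roll 0.0 alt -3.142 q6 -1.42 w 93.5
pos [597.1  46.4 140.2] yaw 1.386 F [-2.6  0.5  7.5] t 21.2
```

View pics/w9.png

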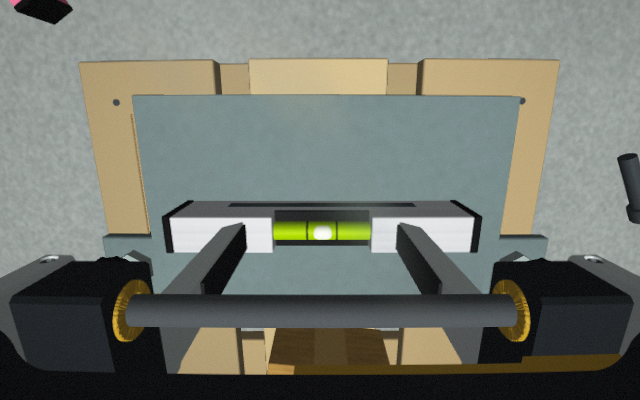

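View pics/s9.png

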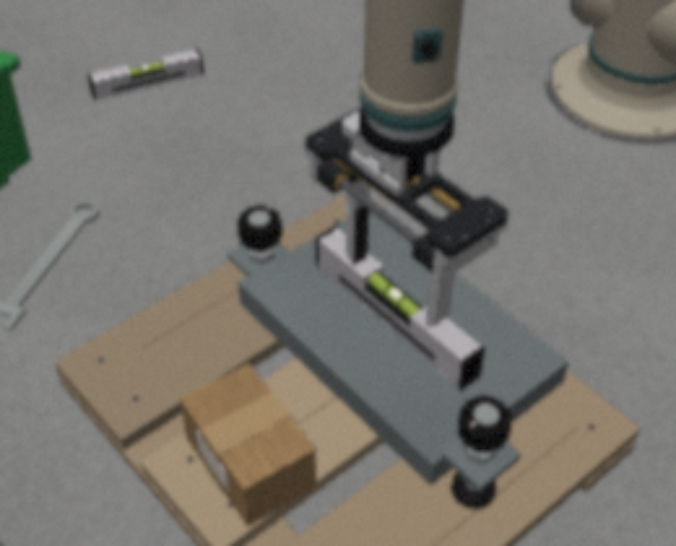

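Pressing at about 7.8 N with the bubble still centred; I'll add a little.

Call:
send_rows:
  targets:
    - [[0, 0, 0.02], 0, 1]
    - [[0, 0, 0.05], 0, 1]
    - [[0, 0, 0.05], 0, 1]
    - [[0, 0, 0.05], 0, 1]
    - [[0, 0, 0.05], 0, 1]
    - [[0, 0, 0.05], 0, 1]
    - [[0, 0, 0.05], 0, 1]
    - [[0, 0, 0.05], 0, 1]
    - [[0, 0, 0.05], 0, 1]
    - [[0, 0, 0.05], 0, 1]
    - [[0, 0, 0.05], 0, 1]
    - [[0, 0, 0.05], 0, 1]

```text
time: 22.25
eef_pos: [597.2, 46.4, 140.1]
eef_rot: [[-0.983, 0.184, 0.002], [0.184, 0.983, -0.0], [-0.002, 0.0, -1.0]]
contact_force: [-2.5, 0.1, 10.1]
grip_width: 93.5
```

```bash
python3 bub.py w10; python3 go.py 597 46.7 140 1.386
```

```text
vial 29.599999999999568 -32.40000000000131 mid -1.4000000000008725 bubble 4.39999999999921 -6.200000000000941 mid -0.9000000000008654 dark [  8.6   8.4   8.2   8.    7.8   7.6 -10.6 -10.8 -11.  -11.2 -11.4] u -1.6000000000000831
shift cm [0.02 0.03 0.01] roll 0.0 alt -3.142 q6 -1.42 w 94.1
pos [597.2  46.4 140.1] yaw 1.386 F [-2.5 -0.3 10.9] t 22.3
```

```bash
python3 -c "
from rig import r
print(r.job_done())"
```

```text
the job is handed in; nothing more can be done
None
```

The level is on the middle of the shelf with the bubble between its lines. The arm was pressing it at about 10 N when I handed the job in at 22.3 s. No verdict is reported.

- **Placing:** I picked up the larger silver level, laid it lengthwise on the shelf and let go. The bubble sat about 12 mm toward the left end, so the right end was low.
- **Levelling:** I turned only the right knob, 2.8 rad clockwise, and let go. With the hand off the level, the bubble settled about 0.5 mm from the middle of the lines (limit 2 mm).
- **Pressing:** The open fingers press both solid tops of the level, either side of the vial.
    - Last check: 10–11 N down and about 2.5 N sideways, with the bubble still about 0.6 mm off centre.
- **Bystanders:** I never touched the left knob, carton, spanner or screws. The last picture that shows the carton, spanner and left knob has them where they were. I did not separately check the screws, or measure the stand's position again at the end.
- **Disagreement:** The networks' level and shelf centres differed by about 20 mm between the two cameras. I used my own depth measurements instead, which agreed to about 2 mm for the level and knobs (3.5 mm at worst). The shelf centre came from the two knobs and was checked against its corners in the wrist picture.

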